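# Set the rolling mill and offer up the bar

## Robot

A 6-joint arm with a two-finger parallel gripper is mounted at the origin on the work surface. World frame = base frame: x ahead of the robot, y to its left, z up, the work surface at z = 0. Lengths are in mm, angles in rad, forces in N, time in s.
With the tool pointing down it reaches from about 350 to 975 mm from the base axis. Payload 7.1 kg.
Tool frame: the origin (TCP) lies midway between the tips of the shut fingers; the grasp point (between the pads) lies 19 mm behind it; z points along the fingers, y is the line along which they close (so a half turn about z gives the same grasp; the last joint's range is limited). The gripper opens to 88 mm and grips with 3 to 60 N. Pads are 20 mm wide; open, the fingers measure 115 mm over their backs; the gripper's body (75 mm by 178 mm) begins 61 mm behind the grasp point.
Start: joints at [-1.325, 0.423, 1.63, -0, 1.089, -0.019], TCP at [163.591, -603.194, 222.675] pointing down, gripper open.
Joint ranges: [-3, 3], [-0.9, 2.11], [0.09, 2.58], [-1.31, 4.45], [0.11, 2.69], [-2.54, 2.54]. Speed limits (rad/s): [2.39, 2.39, 3.01, 3.14, 3.14, 3.14].

## Interface

Orientations are given as a rotation vector (axis times angle).
In Python, from workcell import ctrl gives the robot as it stands. The module is installed in compiled form; this text tells all that it offers.
- The arm moves only by the tool apply_moves, never from a script. Its argument "targets" is a list of rows, each a list of 3 entries, a list of its own where there are three numbers: the opening, from -1 (shut) to 1 (fully open), then the shift along the tool's x, y, z normalised to -1 to 1, where 1 is 5 cm, then the turn, a rotation vector about the tool's x, y, z normalised to -1 to 1, where 1 is 90 degrees. In form: [[jaw, [x, y, z], [wx, wy, wz]], ...]. A call has 1 to 8 rows; each row shifts and turns the commanded pose from where the row before left it, along the tool's axes as they then stand; what a row does not reach is not made up. A row lasts 1/8 s, in which the tool goes at most 62.5 mm and 10.7 degrees, less where a joint would pass 70% of its speed; a pose out of reach is approached as far as the arm can. A call with a number of a shift or a turn outside -1 to 1 is refused whole. A call with a gripper value outside its range is refused whole. The fingers move at their own pace and stop on an object; the grip force is fixed at half the most. Time passes only in rows, so rows that do not move let the fingers close. It gives the time, the measured TCP pose, the force, the opening and the grip force at its end, in the units of the state.
- ctrl.get_obs(): the state, without advancing time (a new reading comes with each control period).
- ctrl.get_image(name): name is "side" or "top"; returns a dict with "pixels" (420x560x3 uint8, blue, green, red), "camera_matrix" (3x3 intrinsics, pixels), "k1" (the pictures are not rectified: a ray, as slopes to the right and down, at radius r is drawn at 1 + k1 r^2 times it, then the intrinsics apply), "view" (4x4, takes a point from world to camera coordinates). Camera axes: x right, y down, z forward; pixel columns grow to the right and rows downward; lengths in mm; the calibration is good to about 2 mm. A picture is of the moment at which its call begins. There is no depth.
- ctrl.close_job(): hands the job in; it is judged then, once.
Trained networks look in the newest picture that a camera, given by its name, has taken for a name from the list of things; names that differ only in an ending like _2 or _b are one class to them, and where a whole thing is asked for, a point or a joint stands for the part that bears it (a point fixed in the world has none). Each returns a list of dicts, best first, with "score" (0 to 1); they miss things now and then, are a little off and sometimes report something else, mostly with a low value. They report only what shows in the picture. A call takes as long as a camera call. They do not tell look-alikes from the thing itself.
- ctrl.masks_of(label, camera): "region" (420x560 bool, what is visible of it) and "bbox" ([left, top, right, bottom] in pixels, round what is visible of it).
- ctrl.pinpoint(label, camera): "xy" ([column, row] in pixels: a listed point, or the origin of a listed thing).
The state is a dict: "t": time; "qpos": joint angles; "qvel": joint speeds; "joint_torque": joint torques, N m; "ee_pos": TCP position; "orientation": TCP orientation; "ft_force": force on the tool from outside, world axes, zero at the start; "moment": the same for the moment, N m; "width": finger opening in mm; "grasp_force": force on a finger pad.
Only numpy, scipy, OpenCV 4.12 (cv2) and the standard library are available. Lean on these libraries where they do the work, as an engineer would, in place of code of your own. Each camera call takes 0.05 s, during which the arm holds its last target. There are 200 camera calls.

## Task

The rolling mill on the jeweller's bench still stands too far open from the last job. With a fingertip, push an arm of the T-handle on top of the mill round clockwise until its pointer stands on the long mark of the dial; then push the cast bar on the feed table from behind, along its guides, until its front end stops against the upper roll, and come away. Nothing is to be gripped, shoved hard or picked up: the bar stays flat on the feed table, the handle stays at its mark, and the crank and everything else on the bench stay where they are.

Things in the scene. Friction and masses are not known exactly. Their poses are not given: they have to be found in the camera images.
- mill: Small bench rolling mill, grey cast frame 130 (x) x 175 (y) x 195 mm high, bolted down. Origin: centre of its foot on the bench top (height 0), straight below the T-handle's axis. +x: the way metal is fed through the rolls (feed table on the -x side), +y: left, where the gear case is; z up. The frame's front face is at x = -41 mm. Its place and yaw vary.
- nip (a point): Crown of the mill's lower roll, on the mill's axis, 100 mm above the bench; axes as the mill's. Two steel rolls, 50 mm diameter, 78 mm long, lie along y, one over the other. The upper roll hangs 5.5 mm above this point at handle value 0, 0.6 mm more per rad of handle opening: the bar (8 mm) never passes through, it stops against the upper roll.
- feed_table (a point): Middle of the rear (-x) edge of the steel feed table, on its top, 100 mm above the bench (level with the lower roll's crown), at x = -150 mm of the mill; axes as the mill's. The table runs from here to the rolls, 116 mm wide in front of the frame. On it two guide strips, 4 mm high, 6 mm wide, 24 mm apart inside, from x = -85 to -40 mm of the mill.
- dial (a point): Centre of the flat round dial plate on top of the mill, 88 mm diameter, top face 215 mm above the bench; axes as the mill's. Short marks every 15 degrees at its rim and one long thick mark that points to the mill's -x (towards the feed table).
- handle (a joint): T-handle on the mill's vertical axis. Radians, seen from above: 0 = its pointer stands on the long mark (its two arms then lie along the mill's y); positive = turned anticlockwise from there (rolls opened). Starts between 1.2 and 2.5; range -2.9 to 2.9. No detent, no spring: it stays where it is left. About 4 N at 60 mm from the axis turn it.
- tbar_left (a point): Point on the centre line of one arm of the T-handle, 60 mm from the axis, 250 mm above the bench. The arms together are a straight level bar 12 mm thick with 20 mm balls at the ends, 75 mm from the axis; 29 mm clear below it to the dial. Hub: 30 mm diameter, top 263 mm above the bench. At handle value 0 this arm points to the mill's +y. Axes: y outward along this arm, z up.
- tbar_right (a point): The same point on the other arm, pointing to the mill's -y at handle value 0.
- pointer_tip (a point): Tip of the handle's dark pointer, 38 mm from the axis, just above the dial plate; the pointer stands square to the arms and points to the mill's -x at handle value 0.
- ingot: The cast bar, plain metal, 90 (x) x 20 (y) x 8 mm (z), about 0.15 kg, lying flat on the feed table with its front end between the guides (2 mm play on each side). Origin: centre of its underside. x along its length, +x end towards the rolls.
- ingot_nose (a point): Centre of the bar's front end face (towards the rolls), 4 mm above the feed table. It meets the upper roll when it is about 11 mm in front of (-x of) the mill's axis with the handle at 0; it starts 30 to 55 mm in front of it.
- ingot_tail (a point): Centre of the bar's rear end face, 4 mm above the feed table: the face to push on. It lies behind the guide strips throughout.
- crank (a joint): The mill's crank on its right (-y) side: a 150 mm arm with a wooden grip 28 mm thick and 85 mm long, standing back (+x) and 20 degrees up from its shaft, its highest point 145 mm above the bench. Radians, 0 as it stands. Stiff; to be left alone.
- band_ring: Small plain finger ring, 21 mm outside diameter, 6 mm high, lying on the feed table left of the guides. Origin: centre of its underside. Leave alone.
- spare_bar: Second, shorter bar, 70 x 18 x 8 mm, lying on the bench to the left of the feed table. Origin: centre of its underside. Leave alone.
- file_a: File with a wooden handle, about 270 mm long along its x, lying on the bench at the left. Origin near its ferrule, at its underside. Leave alone.
- file_b: Second, longer file (290 mm) like the first. Leave alone.
- hammer: Hammer, 230 mm, lying on the bench at the right. Leave alone.
- jar: Glass jar with metal cap, 52 mm diameter, 55 mm high, on the bench at the right. Leave alone.
- dish: White ceramic dish, 90 mm diameter, 22 mm high, at the left of the mill. Leave alone.
- loupe: Black eye loupe, 40 mm diameter, 34 mm high, standing on the bench right of the feed table. Leave alone.
There are look-alikes about, which are no part of the job. What is shaped like the ingot but orange or turquoise is not meant.

How it is judged (in metres and radians):
On the way, in this order (a step that is already met when the one before it is completed fails the run):
1. the handle's pointer is stopped on the long mark (value of joint handle between -0.13 and 0.13 rad and velocity of joint handle between -0.1 and 0.1 rad/s), for 0.4 s.
2. with the handle at its mark, the bar's front end is against the upper roll (value of joint handle between -0.13 and 0.13 rad and x of ingot_nose in the frame of mill above -0.0155 m), for 0.2 s.
At the end, for the whole second after the job is handed in: The pointer rests within 0.13 rad (half a dial division) of the long mark, and the bar lies flat and at rest between its guides, straight to within 0.12 rad, with its front end against the upper roll (front end no more than 15.5 mm before the mill's axis, where contact is at about 11 mm) (all of step 2 and y of ingot_nose in the frame of mill between -0.008 and 0.008 m and angle between the x axis of ingot and the x axis of mill, either way round below 0.12 rad and angle between ingot's own z axis and vertical below 0.06 rad and height (world z) of ingot between 0.097 and 0.104 m and linear speed of ingot below 0.02 m/s and velocity of joint handle between -0.05 and 0.05 rad/s); the robot touches nothing.
It fails at once if the bar is lifted off the feed table, tipped up or knocked off it (height (world z) of ingot above 0.108 m or height (world z) of ingot below 0.09 m or angle between ingot's own z axis and vertical above 0.2 rad).
It fails at once if the handle (or another part of the mill) is gripped or shoved hard: finger forces on it add up to over 35 N (contact force between the fingers and mill above 35 N).
It fails at once if the bar is gripped or shoved hard: finger forces on it add up to over 35 N (contact force between the fingers and ingot above 35 N).
It fails at once if the crank is turned (by more than 0.1 rad) (value of joint crank above 0.1 rad or value of joint crank below -0.1 rad).
It fails at once if something else on the bench is moved (the ring by more than 20 mm, any other by more than 30 mm) (distance of band_ring from where it was at the start of the episode above 0.02 m or distance of any of spare_bar, file_a, file_b, hammer, jar, dish, loupe from where it was at the start of the episode above 0.03 m).
It also fails if it takes over 54 s, if anything falls off the work surface, if the arm or the gripper's body presses on something with over 40 N, if the wrist force passes 120 N, or if a joint passes its speed limit or range.

## Working session

There is one attempt and no reset: what is moved stays moved. The work goes in short steps, Python scripts to look and compute and a tool call to move; the robot and the scene stay as the last step left them, time stands still between calls to the robot, and variables do not carry over. Pictures are saved under pics/ and viewed, at most 10 in all, crops included, and the job is handed in when it is done.

Besides the shell and the picture viewer there is one more tool, called after ">>>" as name([rows], argument=value, ...), one row to a line, values as JSON. apply_moves: Moves the arm, as the interface text tells. Scaled input: -1 to 1 covers 5 cm each way for a shift and 90 degrees each way for a turn. Its arguments: {"type":"object","properties":{"targets":{"type":"array"}},"required":["targets"]}

```bash
mkdir -p pics; cat > h.py <<'E'
import numpy as np, cv2
from scipy.optimize import least_squares
from workcell import ctrl
def cams():
    return {n:ctrl.get_image(n) for n in("side","top")}
def proj(im,P):
    V=im["view"];c=(V@np.r_[P,1])[:3];s=c[:2]/c[2];s=s*(1+im["k1"]*(s@s));K=im["camera_matrix"]
    return (K@np.r_[s,1])[:2]
def tri(ims,px):
    f=lambda P:np.concatenate([proj(ims[n],P)-px[n] for n in px])
    r=least_squares(f,[600,0,100.]);return r.x,np.abs(r.fun).max()
def onz(im,px,z):
    r=least_squares(lambda q:proj(im,np.r_[q,z])-px,[600,0.]);return r.x
E
python3 - <<'E'
from h import *
ims=cams()
for n in ims:
    cv2.imwrite(f"pics/{n}0.png",ims[n]["pixels"]); V=ims[n]["view"]; print(n,(-V[:3,:3].T@V[:3,3]).round(), V[2,:3].round(2),ims[n]["k1"],ims[n]["camera_matrix"][0,0])
for l in ["nip","feed_table","dial","tbar_left","tbar_right","pointer_tip","ingot","ingot_nose","ingot_tail","mill","band_ring","loupe","jar","hammer"]:
    px={}
    for n in ims:
        d=ctrl.pinpoint(l,n); print(l,n,[(np.round(q["xy"],1).tolist(),round(q["score"],2)) for q in d[:3]])
        if d: px[n]=np.array(d[0]["xy"])
    if len(px)==2: p,e=tri(ims,px); print("   ",p.round(1),round(e,1))
print(ctrl.get_obs())
E
```

```text
side [ 451. -718. 1034.] [ 0.06  0.66 -0.75] -0.012496325672131093 458.1593808975635
top [ 293.   34. 1293.] [ 0.19 -0.01 -0.98] -0.10801268595929181 419.48527349070935
nip side [([303.2, 209.6], 0.2)]
nip top [([282.3, 183.9], 0.67)]
    [586.7  24.  199.4] 7.7
feed_table side [([239.6, 239.3], 0.59)]
feed_table top [([280.7, 230.1], 0.63)]
    [447.6  23.5 107.7] 1.9
dial side [([298.9, 210.8], 0.76)]
dial top [([284.8, 164.2], 0.82)]
    [600.9  14.1 218. ] 5.1
tbar_left side [([279.1, 206.6], 0.95), ([324.6, 189.9], 0.34)]
tbar_left top [([296.0, 190.7], 0.65)]
    [536.2 -12.  260.3] 1.3
tbar_right side []
tbar_right top [([275.7, 140.9], 0.96)]
pointer_tip side [([310.2, 217.5], 0.64)]
pointer_tip top [([301.0, 166.0], 0.72)]
    [608.7 -26.6 232.6] 1.0
ingot side [([325.6, 340.2], 0.86), ([278.2, 319.8], 0.61), ([203.4, 304.7], 0.6)]
ingot top [([357.7, 173.5], 0.71), ([342.7, 210.2], 0.5), ([316.8, 269.6], 0.48)]
    [ 641.9 -222.3    3.6] 2.7
ingot_nose side [([281.5, 239.1], 0.76), ([340.9, 328.5], 0.71), ([188.0, 305.4], 0.59)]
ingot_nose top [([325.8, 281.8], 0.77), ([352
[... 907 characters left out ...]
 402.9 -373.9   12.3] 0.3
{'t': 1.5, 'qpos': array([-1.32500208e+00,  4.23074050e-01,  1.62990690e+00, -1.14151408e-05,
        1.08856860e+00, -1.89754943e-02]), 'qvel': array([ 0.00124544, -0.00063557, -0.00226207,  0.00117567, -0.00090545,
        0.00093865]), 'joint_torque': array([-5.64102109e-06, -5.44570506e+01, -2.74038076e+01,  6.43936009e-02,
        1.68757344e-02, -2.31113040e-05]), 'ee_pos': array([ 163.58894168, -603.2024454 ,  222.68855927]), 'orientation': array([ 3.11405877e+00,  4.14688009e-01, -8.12253853e-06]), 'ft_force': array([ 1.13441979, -0.52480193, -0.19177345]), 'moment': array([0.00834251, 0.00950074, 0.00167984]), 'grasp_force': 0.0, 'width': 88.19140008013852}
```

View pics/side0.png

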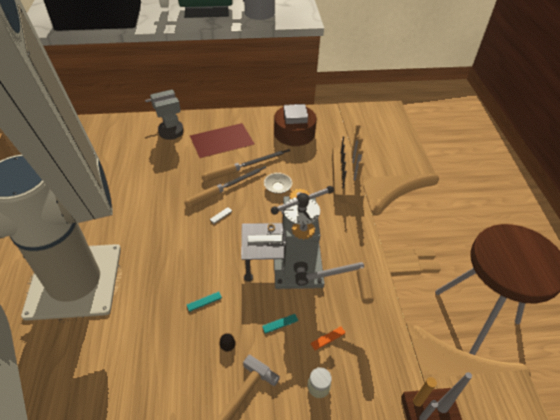

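View pics/top0.png

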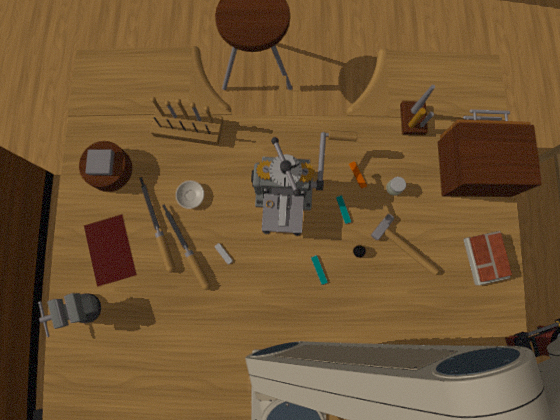

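The side view shows the mill at about (300,250), with the bar on its table from (248,241) to (281,239). In the top view the dial is at (285,165) and the handle runs from (275,140) to (296,190). The turquoise and orange bars on the bench are look-alikes. Next I'll fit the mill pose and check it with an overlay.

```bash
cat >> h.py <<'E'
def R(a): return np.array([[np.cos(a),-np.sin(a),0],[np.sin(a),np.cos(a),0],[0,0,1]])
def W(p,q): return np.r_[p[:2],0]+R(p[2])@np.asarray(q,float)
def hp(h,v): return R(h)@np.asarray(v,float)
def overlay(ims,p,fn,nose,size=(800,600)):
    out=[]
    for n in ims:
        s=6; c=proj(ims[n],W(p,[-40,0,150])); x0,y0=int(c[0])-33,int(c[1])-50
        im=cv2.resize(ims[n]["pixels"][y0:y0+100,x0:x0+66],None,fx=s,fy=s,interpolation=cv2.INTER_CUBIC)
        def L(pts,col):
            q=np.array([(proj(ims[n],W(p,a))-[x0,y0]+.5)*s for a in pts]).astype(int)
            cv2.polylines(im,[q.reshape(-1,1,2)],False,col,1,cv2.LINE_AA)
        t=np.linspace(0,2*np.pi,60)
        L([[44*np.cos(a),44*np.sin(a),215] for a in t],(0,255,0))
        L([[-41,58,100],[-150,58,100],[-150,-58,100],[-41,-58,100]],(0,255,255))
        L([hp(p[3],[0,75,250]),hp(p[3],[0,0,250])],(0,0,255)); L([hp(p[3],[0,0,250]),hp(p[3],[0,-75,250])],(255,0,0))
        L([hp(p[3],[0,0,217]),hp(p[3],[-38,0,217])],(255,0,255))
        L([[nose-90,10,108],[nose,10,108],[nose,-10,108],[nose-90,-10,108],[nose-90,10,108]],(255,255,0))
        out.append(im)
    cv2.imwrite(fn,np.hstack(out))
E
python3 - <<'E'
from h import *
ims=cams()
D=[("side","feed_table",(239.6,239.3)),("top","feed_table",(280.7,230.1)),("side","dial",(298.9,210.8)),("top","dial",(284.8,164.2)),("side","mill",(296.9,266.5)),
("side","tl",(279.1,206.6)),("top","tl",(296,190.7)),("top","tr",(275.7,140.9)),("side","pt",(310.2,217.5)),("top","pt",(301,166)),
("side","in",(281.5,239.1)),("side","it",(247.6,241.5)),("top","in",(283.3,196.1)),("top","it",(279.9,224.9))]
def pos(p,l):
    h=p[3]
    return W(p,{"feed_table":[-150,0,100],"dial":[0,0,215],"mill":[0,0,0],"tl":hp(h,[0,60,250]),"tr":hp(h,[0,-60,250]),"pt":hp(h,[-38,0,217]),"in":[p[4],p[5],104],"it":[p[4]-90,p[5],104]}[l])
f=lambda p:np.concatenate([proj(ims[n],pos(p,l))-px for n,l,px in D])
r=least_squares(f,[600,14,0,1.9,-45,0],x_scale=[10,10,.1,.1,10,3],loss="soft_l1")
print(r.x.round(3)); 
for (n,l,_),e in zip(D,f(r.x).reshape(-1,2)): print(n,l,e.round(1))
np.save("p.npy",r.x); overlay(ims,r.x,"pics/ov1.png",r.x[4])
E
```

```text
[ 5.96312e+02  1.40160e+01 -8.00000e-02  2.04800e+00 -4.29970e+01
 -2.47000e-01]
side feed_table [1.4 0.7]
top feed_table [-0.6  2.5]
side dial [ 2.4 -0.5]
top dial [0.5 7. ]
side mill [-0.1 -4. ]
side tl [0.7 2.4]
top tl [-1.4 -2.2]
top tr [1.  6.2]
side pt [-0.7  2.8]
top pt [-2.5 -0.2]
side in [ 0.8 -0. ]
side it [-0.1 -2.4]
top in [ 0.1 -0.2]
top it [0.8 1.6]
```

View pics/ov1.png

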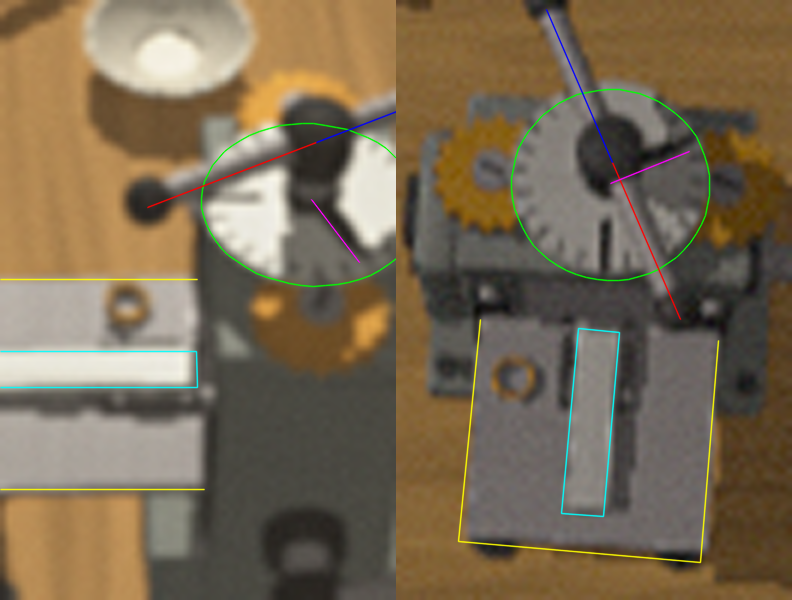

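The overlay fits to about 2–3 mm: dial, table, ring and bar are all in place, and the handle is at about 2.05 rad. I'll shut the gripper, raise it and align the tool with the mill axes.

>>> apply_moves([
  [-1,[0,0,-0.6],[0,0,0.11]],
  [-1,[0,0,-0.6],[0,0,0.11]],
  [-1,[0,0,-0.6],[0,0,0]],
])

```text
t: 1.98
ee_pos: [163.6, -603.1, 313.5]
orientation: [-3.139, 0.13, 0.0]
ft_force: [-0.3, -0.3, 0.6]
width: 61.2
grasp_force: 0.0
```

```bash
cat >> h.py <<'E'
def state(p):
    from scipy.spatial.transform import Rotation as Ro
    o=ctrl.get_obs(); M=Ro.from_rotvec(o["orientation"]).as_matrix()
    m=R(p[2]).T@(o["ee_pos"]-np.r_[p[:2],0]); return o,m,M
def finger(h,c=0,r=48):
    s=10*abs(np.cos(h))+13.5*abs(np.sin(h)); return hp(h,[0,r,0])[:2]-np.array([np.cos(h),np.sin(h)])*(6+s+c)
E
python3 - <<'E'
from h import *
p=np.load("p.npy"); o,m,M=state(p)
print(o["t"],m.round(1),"yaw",np.arctan2(M[1,0],M[0,0]).round(3),M[2].round(3),o["width"])
f=finger(p[3],15); print(f.round(1)); print("move units",((f-m[:2])*[1,-1]/50).round(2), (m[2]-236)/50)
E
```

```text
1.975 [-382.3 -649.6  313.5] yaw -0.083 [-0. -0. -1.] 61.173848658400594
[-25.4 -55.4]
move units [  7.14 -11.88] 1.550619498475985
```

>>> apply_moves([
  [-1,[0.51,-0.85,0],[0,0,0]],
  [-1,[0.51,-0.85,0],[0,0,0]],
  [-1,[0.51,-0.85,0],[0,0,0]],
  [-1,[0.51,-0.85,0],[0,0,0]],
  [-1,[0.51,-0.85,0],[0,0,0]],
  [-1,[0.51,-0.85,0],[0,0,0]],
  [-1,[0.51,-0.85,0],[0,0,0]],
  [-1,[0.51,-0.85,0],[0,0,0]],
])

```text
t: 2.98
ee_pos: [395.1, -279.4, 313.0]
orientation: [3.139, -0.127, 0.001]
ft_force: [0.2, -0.5, 0.2]
width: 0.6
grasp_force: 0.0
```

>>> apply_moves([
  [-1,[0.51,-0.85,0],[0,0,0]],
  [-1,[0.51,-0.85,0],[0,0,0]],
  [-1,[0.51,-0.85,0],[0,0,0]],
  [-1,[0.51,-0.85,0],[0,0,0]],
  [-1,[0.51,-0.85,0],[0,0,0]],
  [-1,[0.51,-0.7,0],[0,0,0]],
  [-1,[0,0,0],[0,0,0]],
])

```text
t: 3.85
ee_pos: [568.1, -44.4, 312.5]
orientation: [-3.139, 0.122, -0.0]
ft_force: [0.1, -0.0, -0.3]
width: 0.4
grasp_force: 0.0
```

```bash
python3 - <<'E'
from h import *
p=np.load("p.npy"); o,m,M=state(p)
print(o["t"],m.round(1),"yaw",np.arctan2(M[1,0],M[0,0]).round(3),M[2].round(3),o["width"],o["qpos"].round(2))
f=finger(p[3],15); print(f.round(1)); print("move units",((f-m[:2])*[1,-1]/50).round(2), (m[2]-236)/50)
ims=cams(); overlay(ims,p,"pics/ov2.png",p[4])
E
```

```text
3.85 [-23.5 -60.5 312.5] yaw -0.077 [ 0. -0. -1.] 0.3872561160911391 [-0.1   0.25  1.66  0.    1.23  1.55]
[-25.4 -55.4]
move units [-0.04 -0.1 ] 1.5290140496955258
```

View pics/ov2.png

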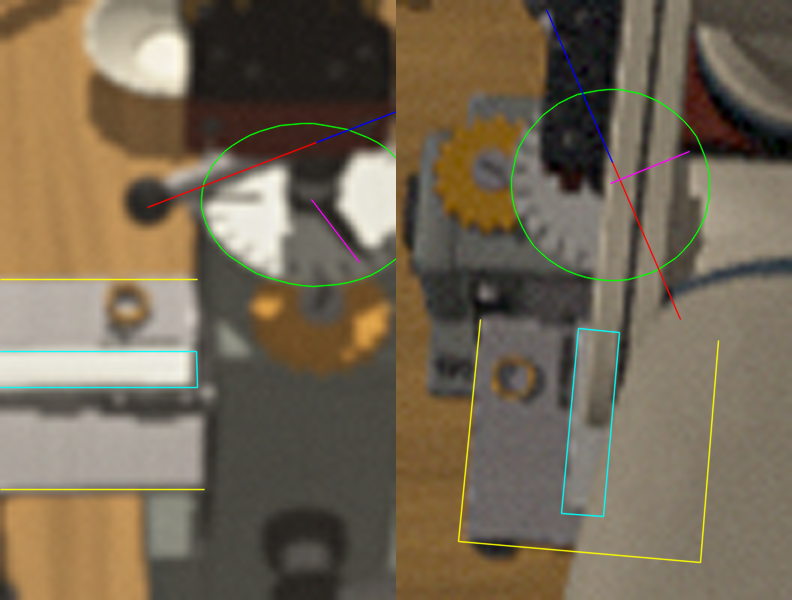

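>>> apply_moves([
  [-1,[0,0,0.3],[0,0,0]],
  [-1,[0,0,0.3],[0,0,0]],
  [-1,[0,0,0.3],[0,0,0]],
  [-1,[0,0,0.3],[0,0,0]],
  [-1,[0,0,0.3],[0,0,0]],
  [-1,[0,0,0],[0,0,0]],
])

```text
t: 4.7
ee_pos: [566.0, -46.3, 236.1]
orientation: [-3.139, 0.127, 0.004]
ft_force: [0.9, -0.3, -0.2]
width: 0.3
grasp_force: 0.0
```

```bash
python3 - <<'E'
from h import *
p=np.load("p.npy"); o,m,M=state(p)
print(o["t"],m.round(1),o["ft_force"].round(1),"yaw",np.arctan2(M[1,0],M[0,0]).round(3))
q=m[:2].copy()
for h in np.r_[2.05,np.arange(1.95,0.09,-.1),.1,0]:
    f=finger(h); d=np.round((f-q)*[1,-1]/50,2); print(round(h,2),f.round(1),d.tolist()); q=q+d*50*[1,-1]
ims=cams(); I=ims["side"]["pixels"].copy(); cx,cy=proj(ims["side"],W(p,m)); print(cx,cy); cv2.drawMarker(I,(int(cx),int(cy)),(0,255,0),0,5)
cv2.imwrite("pics/s3.png",cv2.resize(I[150:270,230:370],None,fx=5,fy=5,interpolation=cv2.INTER_CUBIC))
E
```

```text
4.7 [-25.4 -62.6 236.1] [ 0.9 -0.3 -0.2] yaw -0.081
2.05 [-32.2 -42.2] [-0.13, -0.41]
1.95 [-36.4 -38.4] [-0.09, -0.07]
1.85 [-40.2 -34.1] [-0.07, -0.09]
1.75 [-43.5 -29.3] [-0.07, -0.1]
1.65 [-46.2 -24. ] [-0.06, -0.1]
1.55 [-48.4 -18.7] [-0.04, -0.11]
1.45 [-50.1 -14.7] [-0.03, -0.08]
1.35 [-51.5 -10.3] [-0.03, -0.09]
1.25 [-52.5  -5.7] [-0.02, -0.09]
1.15 [-53.   -0.8] [-0.01, -0.09]
1.05 [-52.9   4.2] [0.0, -0.11]
0.95 [-52.3   9.4] [0.01, -0.1]
0.85 [-51.1  14.6] [0.03, -0.1]
0.75 [-49.2  19.8] [0.03, -0.11]
0.65 [-46.7  24.8] [0.06, -0.1]
0.55 [-43.5  29.6] [0.06, -0.09]
0.45 [-39.7  34.1] [0.08, -0.09]
0.35 [-35.3  38.2] [0.08, -0.09]
0.25 [-30.3  41.8] [0.1, -0.07]
0.15 [-24.9  44.8] [0.11, -0.06]
0.1 [-22.  46.] [0.06, -0.02]
0.0 [-16.  48.] [0.12, -0.04]
292.1688124611455 224.3802523151578
```

View pics/s3.png

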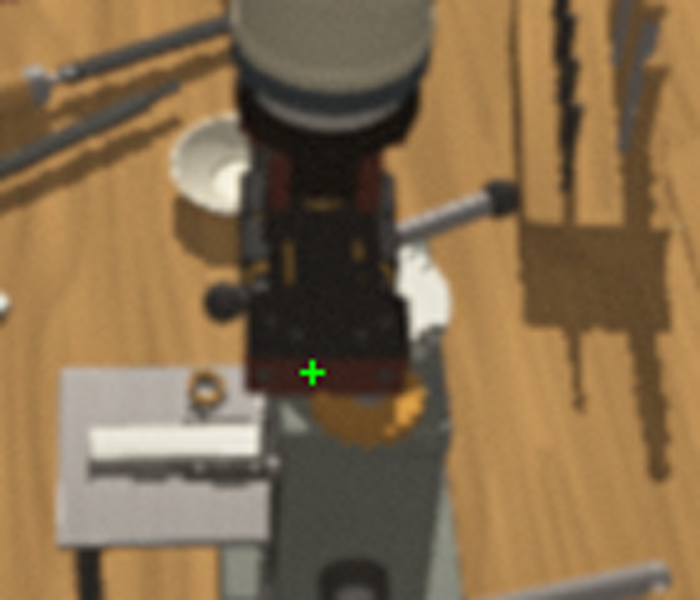

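The gripper hides the fingertip, but it sits where computed (cross at 312,372), beside the handle arm whose ball is at (225,300). I'll start the sweep.

>>> apply_moves([
  [-1,[-0.03,-0.1,0],[0,0,0]],
  [-1,[-0.03,-0.1,0],[0,0,0]],
  [-1,[-0.03,-0.1,0],[0,0,0]],
  [-1,[-0.04,-0.11,0],[0,0,0]],
  [-1,[-0.09,-0.07,0],[0,0,0]],
  [-1,[-0.07,-0.09,0],[0,0,0]],
])

```text
t: 5.55
ee_pos: [555.3, -17.0, 238.0]
orientation: [3.138, -0.127, 0.003]
ft_force: [3.5, -2.9, -0.7]
width: 0.3
grasp_force: 1.9
```

>>> apply_moves([
  [-1,[-0.07,-0.1,0],[0,0,0]],
  [-1,[-0.06,-0.1,0],[0,0,0]],
  [-1,[-0.04,-0.11,0],[0,0,0]],
  [-1,[-0.03,-0.08,0],[0,0,0]],
  [-1,[-0.03,-0.09,0],[0,0,0]],
  [-1,[-0.02,-0.09,0],[0,0,0]],
  [-1,[-0.01,-0.09,0],[0,0,0]],
  [-1,[0,-0.11,0],[0,0,0]],
])

```text
t: 6.55
ee_pos: [544.2, 22.3, 237.3]
orientation: [3.138, -0.127, -0.002]
ft_force: [2.0, -6.5, -0.8]
width: 0.9
grasp_force: 2.4
```

```bash
python3 - <<'E'
from h import *
p=np.load("p.npy"); o,m,M=state(p)
print(o["t"],m.round(1),o["ft_force"].round(1),"yaw",np.arctan2(M[1,0],M[0,0]).round(3))
ims=cams()
for n in ims:
  for l in("tbar_left","tbar_right","pointer_tip"): print(n,l,[(np.round(q["xy"],1),round(q["score"],2)) for q in ctrl.pinpoint(l,n)[:2]])
  for h in(1.05,1.6,2.05): print(n,h,proj(ims[n],W(p,hp(h,[0,60,250]))).round(1),proj(ims[n],W(p,hp(h,[0,-60,250]))).round(1))
E
```

```text
6.55 [-52.7   4.1 237.3] [ 2.  -6.5 -0.8] yaw -0.081
side tbar_left []
side tbar_right [(array([332. , 202.5]), 0.71)]
side pointer_tip [(array([296.9, 217.4]), 0.94)]
side 1.05 [279.8 191.3] [325.3 209.7]
side 1.6 [276.8 200.8] [327.5 199.8]
side 2.05 [279.8 209. ] [323.8 191.9]
top tbar_left []
top tbar_right []
top pointer_tip []
top 1.05 [272.2 186.1] [298.6 149.4]
top 1.6 [284.3 190.2] [286.8 145.5]
top 2.05 [294.6 188.5] [276.7 147.1]
```

>>> apply_moves([
  [-1,[0.01,-0.1,0],[0,0,0]],
  [-1,[0.03,-0.1,0],[0,0,0]],
  [-1,[0.03,-0.11,0],[0,0,0]],
  [-1,[0.06,-0.1,0],[0,0,0]],
  [-1,[0.06,-0.09,0],[0,0,0]],
  [-1,[0.08,-0.09,0],[0,0,0]],
  [-1,[0.08,-0.09,0],[0,0,0]],
  [-1,[0.1,-0.07,0],[0,0,0]],
])

```text
t: 7.95
ee_pos: [569.2, 58.0, 237.2]
orientation: [3.138, -0.127, -0.004]
ft_force: [-2.7, -3.5, -0.2]
width: 0.4
grasp_force: 2.2
```

>>> apply_moves([
  [-1,[0.06,-0.03,0],[0,0,0]],
  [-1,[0.05,-0.03,0],[0,0,0]],
  [-1,[0,0,0],[0,0,0]],
])

```text
t: 8.32
ee_pos: [575.7, 60.9, 237.3]
orientation: [-3.139, 0.127, 0.001]
ft_force: [-2.8, -1.6, -0.9]
width: 0.3
grasp_force: 1.5
```

```bash
python3 - <<'E'
from h import *
p=np.load("p.npy"); o,m,M=state(p)
print(o["t"],m.round(1),o["ft_force"].round(1),"yaw",np.arctan2(M[1,0],M[0,0]).round(3))
ims=cams()
n="side"
for l in("tbar_left","tbar_right","pointer_tip"): print(n,l,[(np.round(q["xy"],1),round(q["score"],2)) for q in ctrl.pinpoint(l,n)[:2]])
for h in(0,.15,.3): print(n,h,*[proj(ims[n],W(p,hp(h,v))).round(1) for v in([0,60,250],[0,-60,250],[-38,0,217])])
I=ims["side"]["pixels"]; cv2.imwrite("pics/s4.png",cv2.resize(I[170:270,240:350],None,fx=6,fy=6,interpolation=cv2.INTER_CUBIC))
E
```

```text
8.325 [-24.3  45.1 237.3] [-2.8 -1.6 -0.9] yaw -0.081
side tbar_left [(array([298.7, 182.8]), 0.84)]
side tbar_right [(array([309.8, 217.3]), 0.75)]
side pointer_tip [(array([285.1, 209.2]), 0.84)]
side 0 [300.9 182.5] [303.6 219.5] [285.6 209.7]
side 0.15 [297.2 182.6] [307.5 219.3] [285.9 211.5]
side 0.3 [293.7 183.2] [311.3 218.6] [286.5 213.2]
```

View pics/s4.png

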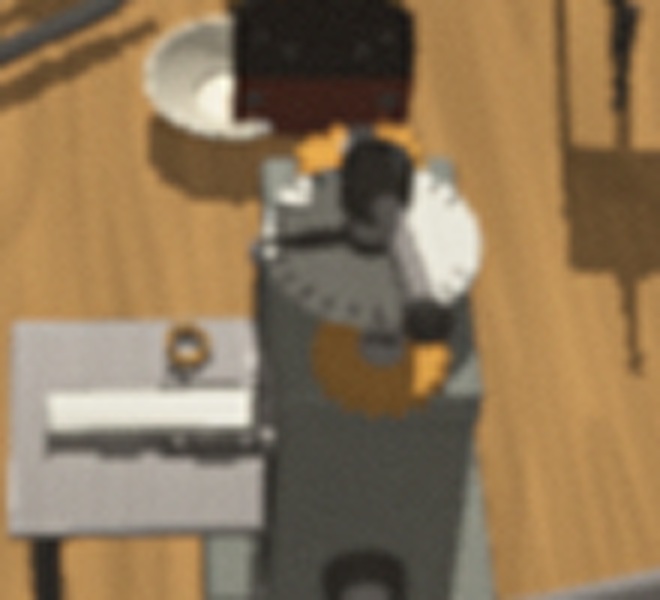

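The right ball is at (428,318) in the crop and the pointer at about (270,243), so the handle is near 0.15 rad. I'll push about 7 mm more, then back off and look.

>>> apply_moves([
  [-1,[0.05,-0.02,0],[0,0,0]],
  [-1,[0.05,-0.01,0],[0,0,0]],
  [-1,[0.04,-0.01,0],[0,0,0]],
  [-1,[0,0,0],[0,0,0]],
  [-1,[0,0,0],[0,0,0]],
])

```text
t: 9.2
ee_pos: [583.5, 62.3, 237.8]
orientation: [-3.139, 0.127, -0.001]
ft_force: [-3.3, 0.2, -2.8]
width: 0.4
grasp_force: 1.5
```

```bash
python3 - <<'E'
from h import *
p=np.load("p.npy"); o,m,M=state(p); print(m.round(1),o["ft_force"].round(1))
E
```

```text
[-16.7  47.1 237.8] [-3.3  0.2 -2.8]
```

>>> apply_moves([
  [-1,[-0.3,0,0],[0,0,0]],
  [-1,[-0.8,0,0],[0,0,0]],
  [-1,[-1,0,0],[0,0,0]],
  [-1,[-1,0,0],[0,0,0]],
  [-1,[0,0,0],[0,0,0]],
])

```text
t: 9.82
ee_pos: [425.7, 74.8, 238.1]
orientation: [-3.139, 0.126, -0.001]
ft_force: [1.0, -0.9, 0.3]
width: 0.5
grasp_force: 0.0
```

```bash
python3 - <<'E'
from h import *
p=np.load("p.npy"); ims=cams(); P={}
for n in ims:
  for l in("tbar_left","tbar_right","pointer_tip","dial","feed_table","ingot_tail","ingot_nose"):
    d=ctrl.pinpoint(l,n); print(n,l,[(np.round(q["xy"],1).tolist(),round(q["score"],2)) for q in d[:3]])
  for h in(-.1,0,.1): print(n,h,*[proj(ims[n],W(p,hp(h,v))).round(1) for v in([0,60,250],[0,-60,250],[-38,0,217])])
p[3]=0; overlay(ims,p,"pics/ov5.png",p[4]); print(state(p)[1])
E
```

```text
side tbar_left [([296.6, 181.2], 0.87)]
side tbar_right [([305.0, 219.5], 0.94)]
side pointer_tip [([286.5, 208.9], 0.86), ([270.3, 224.7], 0.35)]
side dial [([301.9, 207.1], 0.69)]
side feed_table [([241.9, 239.8], 0.85), ([265.9, 240.5], 0.2)]
side ingot_tail [([247.5, 240.5], 0.83), ([291.6, 318.6], 0.79), ([220.1, 295.1], 0.76)]
side ingot_nose [([343.9, 328.0], 0.88), ([261.8, 329.6], 0.85), ([189.0, 305.4], 0.8)]
side -0.1 [303.3 182.5] [300.9 219.4] [285.6 208.6]
side 0 [300.9 182.5] [303.6 219.5] [285.6 209.7]
side 0.1 [298.4 182.5] [306.2 219.4] [285.7 210.9]
top tbar_left [([260.6, 167.4], 0.67)]
top tbar_right [([308.5, 165.8], 0.95)]
top pointer_tip [([287.5, 180.6], 0.62)]
top dial [([286.2, 165.3], 0.56)]
top feed_table []
top ingot_tail [([314.4, 256.6], 0.78), ([363.3, 186.6], 0.74), ([337.9, 195.9], 0.7)]
top ingot_nose [([351.2, 162.3], 0.73), ([324.4, 282.8], 0.7), ([349.1, 223.9], 0.65)]
top -0.1 [262.8 163.4] [308.5 171.8] [282.7 184.7]
top 0 [262.4 165.6] [308.7 169.5] [284.1 184.9]
top 0.1 [262.3 167.8] [308.8 167.3] [285.6 184.9]
[-171.92093964   47.08204555  237.63514619]
```

View pics/ov5.png

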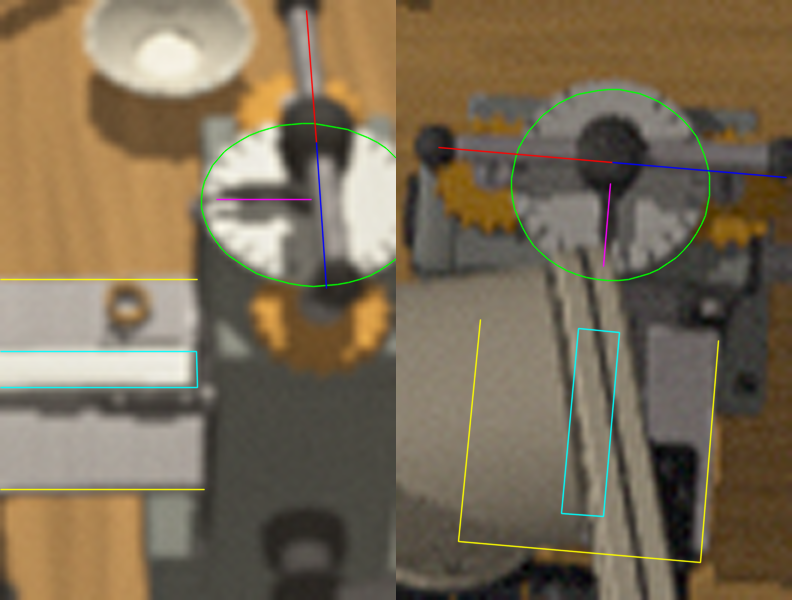

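The pointer lies over the long mark in both views. The arm slope (1.6° against 4.8° modelled) suggests about 0.05 rad remains, so I'll nudge it 2.5 mm more.

>>> apply_moves([
  [-1,[0.9,0,0],[0,0,0]],
  [-1,[0.9,0,0],[0,0,0]],
  [-1,[0.8,0,0],[0,0,0]],
  [-1,[0.4,0,0],[0,0,0]],
  [-1,[0.08,0,0],[0,0,0]],
  [-1,[0.04,0,0],[0,0,0]],
  [-1,[0.03,0,0],[0,0,0]],
  [-1,[0,0,0],[0,0,0]],
])

```text
t: 11.62
ee_pos: [584.1, 62.1, 237.3]
orientation: [3.139, -0.126, -0.004]
ft_force: [-4.4, 1.6, -2.1]
width: 0.1
grasp_force: 2.1
```

```bash
python3 - <<'E'
from h import *
p=np.load("p.npy"); o,m,M=state(p); print(m.round(1),o["ft_force"].round(1))
E
```

```text
[-16.   46.9 237.3] [-4.4  1.6 -2.1]
```

>>> apply_moves([
  [-1,[-0.3,0,0],[0,0,0]],
  [-1,[-0.8,0,0],[0,0,0]],
  [-1,[-1,0.3,0],[0,0,0]],
  [-1,[-1,0.3,0],[0,0,0]],
  [-1,[-0.5,0.34,0],[0,0,0]],
  [-1,[0,0,0],[0,0,0]],
])

```text
t: 12.38
ee_pos: [400.8, 29.2, 238.1]
orientation: [3.139, -0.128, 0.003]
ft_force: [0.7, 0.4, 0.1]
width: 0.4
grasp_force: 0.0
```

```bash
python3 - <<'E'
from h import *
p=np.load("p.npy"); o,m,M=state(p); print(o["t"],m.round(1)); ims=cams(); 
n="side"
D=[]
for n in ims:
  for l,v in(("tbar_left",[0,60,250]),("tbar_right",[0,-60,250]),("pointer_tip",[-38,0,217]),("dial",None),("feed_table",None)):
    d=ctrl.pinpoint(l,n)
    if d: D.append((n,l,v,np.array(d[0]["xy"]))); print(n,l,D[-1][3].round(1),round(d[0]["score"],2))
p[3]=0; overlay(ims,p,"pics/ov6.png",p[4])
E
```

```text
12.375 [-196.1   -0.4  238.1]
side tbar_left [301.  181.3] 0.81
side tbar_right [305.6 219.2] 0.8
side pointer_tip [285.6 203.4] 0.68
side dial [300.5 207.5] 0.74
side feed_table [240.  240.7] 0.77
top tbar_left [260.1 168.4] 0.7
top tbar_right [309.  168.7] 0.68
top pointer_tip [283.7 185.2] 0.64
top feed_table [283.6 181.8] 0.58
```

View pics/ov6.png

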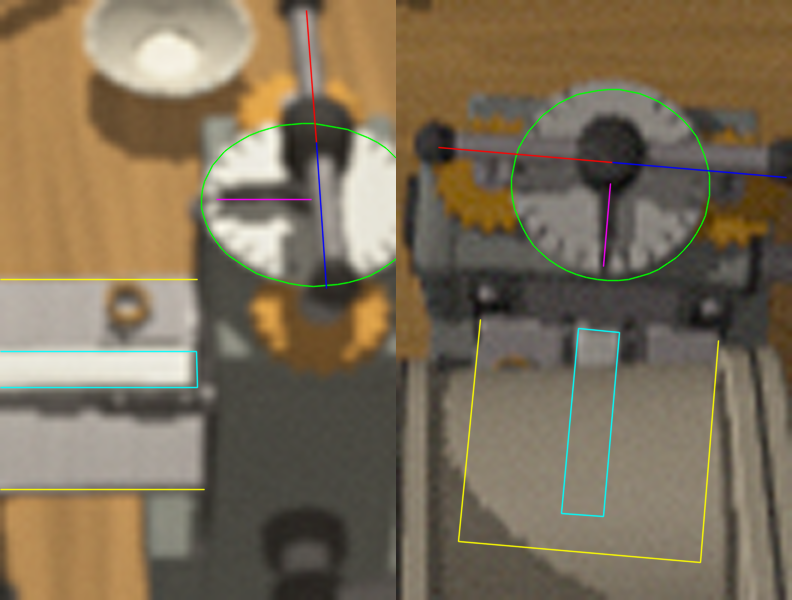

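The pointer now runs into the long mark at (605,262) in the top half of the crop. The remaining error is about 0.03–0.04 rad, well inside 0.13. I'll descend behind the bar.

>>> apply_moves([
  [-1,[0,0,0.6],[0,0,0]],
  [-1,[0,0,0.6],[0,0,0]],
  [-1,[0,0,0.6],[0,0,0]],
  [-1,[0,0,0.6],[0,0,0]],
  [-1,[0,0,0.27],[0,0,0]],
  [-1,[0,0,0],[0,0,0]],
])

```text
t: 13.72
ee_pos: [402.1, 29.6, 103.7]
orientation: [3.139, -0.127, -0.003]
ft_force: [0.1, 0.1, 0.3]
width: 0.4
grasp_force: 0.0
```

```bash
python3 - <<'E'
from h import *
p=np.load("p.npy"); o,m,M=state(p); print(o["t"],m.round(1),o["ft_force"].round(1),np.arctan2(M[1,0],M[0,0]).round(3),p[4]-100)
E
```

```text
13.725 [-1.949e+02  1.000e-01  1.037e+02] [0.1 0.1 0.3] -0.081 -142.99721414419042
```

>>> apply_moves([
  [-1,[0.3,0,0],[0,0,0]],
  [-1,[0.3,0,0],[0,0,0]],
  [-1,[0.15,0,0],[0,0,0]],
  [-1,[0.1,0,0],[0,0,0]],
  [-1,[0.08,0,0],[0,0,0]],
  [-1,[0.08,0,0],[0,0,0]],
  [-1,[0.08,0,0],[0,0,0]],
])

```text
t: 14.6
ee_pos: [456.5, 25.2, 104.1]
orientation: [3.139, -0.127, -0.001]
ft_force: [-2.0, 0.7, 0.0]
width: 0.4
grasp_force: 0.7
```

>>> apply_moves([
  [-1,[0.08,0,0],[0,0,0]],
  [-1,[0.08,0,0],[0,0,0]],
  [-1,[0.08,0,0],[0,0,0]],
  [-1,[0.08,0,0],[0,0,0]],
])

```text
t: 15.1
ee_pos: [473.0, 23.9, 104.1]
orientation: [3.139, -0.127, 0.0]
ft_force: [-0.8, 0.3, 0.2]
width: 0.6
grasp_force: 0.3
```

```bash
python3 - <<'E'
from h import *
p=np.load("p.npy"); o,m,M=state(p); print(o["t"],m.round(1),o["ft_force"].round(1))
ctrl.get_image("side")
print([(np.round(q["xy"],1).tolist(),round(q["score"],2)) for q in ctrl.pinpoint("ingot_nose","side")])
E
```

```text
15.1 [-123.7    0.   104.1] [-0.8  0.3  0.2]
[([343.1, 329.7], 0.81), ([184.5, 305.3], 0.78), ([262.4, 329.2], 0.72), ([301.2, 264.2], 0.61), ([288.3, 239.3], 0.55), ([284.1, 207.6], 0.25)]
```

>>> apply_moves([
  [-1,[0.06,0,0],[0,0,0]],
  [-1,[0.06,0,0],[0,0,0]],
  [-1,[0.05,0,0],[0,0,0]],
])

```text
t: 15.58
ee_pos: [481.4, 23.2, 104.1]
orientation: [3.139, -0.127, -0.0]
ft_force: [-1.1, -0.6, -0.5]
width: 0.6
grasp_force: 0.5
```

>>> apply_moves([
  [-1,[0.03,0,0],[0,0,0]],
  [-1,[0.03,0,0],[0,0,0]],
])

```text
t: 15.82
ee_pos: [484.2, 23.0, 104.2]
orientation: [3.139, -0.127, -0.0]
ft_force: [-1.2, -0.5, 0.3]
width: 0.8
grasp_force: 0.6
```

Now x is about −112.5; I'll go on in small steps, watching the force.

>>> apply_moves([
  [-1,[0.03,0,0],[0,0,0]],
  [-1,[0.02,0,0],[0,0,0]],
])

```text
t: 16.08
ee_pos: [486.8, 22.8, 104.2]
orientation: [-3.139, 0.127, -0.0]
ft_force: [-1.1, -0.6, 0.9]
width: 0.2
grasp_force: 0.5
```

>>> apply_moves([
  [-1,[0.02,0,0],[0,0,0]],
  [-1,[0.02,0,0],[0,0,0]],
])

```text
t: 16.32
ee_pos: [488.2, 22.6, 104.1]
orientation: [3.139, -0.127, -0.002]
ft_force: [-4.4, -0.2, 2.4]
width: 0.6
grasp_force: 1.9
```

>>> apply_moves([
  [-1,[0.01,0,0],[0,0,0]],
  [-1,[0,0,0],[0,0,0]],
])

```text
t: 16.58
ee_pos: [488.4, 22.6, 104.1]
orientation: [3.139, -0.127, -0.002]
ft_force: [-5.4, 1.4, 3.3]
width: 0.3
grasp_force: 2.6
```

```bash
python3 - <<'E'
from h import *
p=np.load("p.npy"); o,m,M=state(p); print(o["t"],m.round(1),o["ft_force"].round(1))
E
```

```text
16.575 [-108.3   -0.   104.1] [-5.4  1.4  3.3]
```

It has stopped firmly at about the expected spot: the nose is −8 to −11 mm from the axis. Coming away.

>>> apply_moves([
  [-1,[-0.2,0,0],[0,0,0]],
  [-1,[-0.6,0,0],[0,0,0]],
  [-1,[-1,0,0],[0,0,0]],
  [-1,[-0.8,0,-0.8],[0,0,0]],
  [-1,[-0.3,0,-1],[0,0,0]],
  [-1,[0,0.9,-1],[0,0,0]],
  [-1,[0,1,-0.6],[0,0,0]],
  [-1,[0,1,0],[0,0,0]],
])

```text
t: 17.58
ee_pos: [334.9, -109.0, 273.5]
orientation: [3.136, -0.125, 0.013]
ft_force: [1.5, -0.1, -0.4]
width: 0.5
grasp_force: 0.0
```

>>> apply_moves([
  [-1,[0,1,0],[0,0,0]],
  [-1,[0,1,0],[0,0,0]],
  [-1,[0,1,0],[0,0,0]],
  [-1,[0,1,0],[0,0,0]],
  [-1,[0,0,0],[0,0,0]],
  [-1,[0,0,0],[0,0,0]],
])

```text
t: 18.32
ee_pos: [316.7, -306.0, 270.4]
orientation: [-3.139, 0.128, -0.0]
ft_force: [0.4, -0.1, -0.1]
width: 0.4
grasp_force: 0.0
```

```bash
python3 - <<'E'
from h import *
p=np.load("p.npy"); ims=cams(); p[3]=0; overlay(ims,p,"pics/ov7.png",-11); print(state(p)[0]["t"])
E
```

```text
18.425
```

View pics/ov7.png

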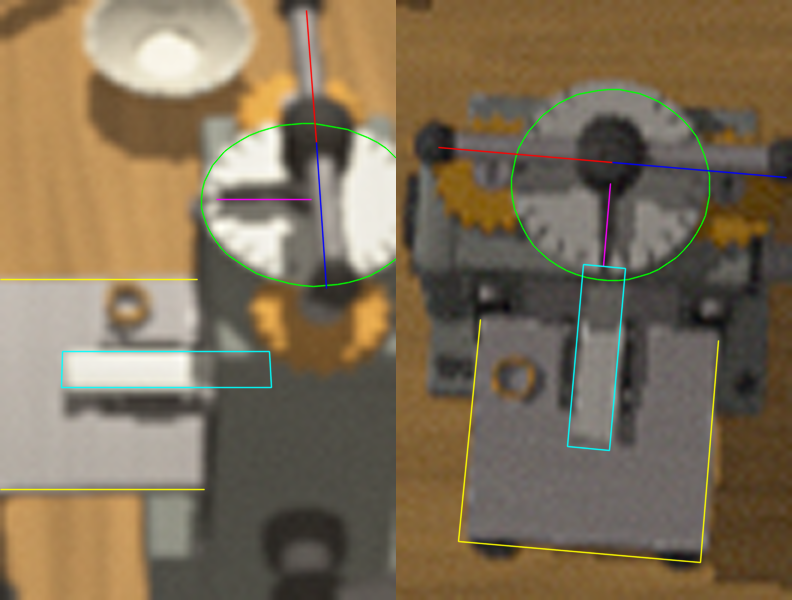

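The bar lies straight between its guides, with its tail at (64,370) in the side view and about (590,447) in the top view, which fits a nose at about −11 mm. The pointer is on the long mark and the ring is untouched, so I'm handing in.

```bash
python3 -c "
from workcell import ctrl
print(ctrl.close_job())"
```

```text
the job is handed in; nothing more can be done
None
```

The job is handed in at about 18 s of the 54 s allowed: the pointer stands on the long mark (about 0.04 rad off by the pictures), the bar is flat between its guides and stopped against the upper roll, and the arm is clear; the hand-in returned no verdict.

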